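Return the inspected pack to the packed crate

ROBOT

A 6-joint arm with a two-finger parallel gripper is mounted at the origin on the work surface. World frame = base frame: x ahead of the robot, y to its left, z up, the work surface at z = 0. Lengths are in m, angles in degrees, forces in N, time in s.
With the tool pointing down it reaches from about 0.275 to 0.85 m from the base axis. Payload 19 kg.
Tool frame: the origin (TCP) lies midway between the tips of the shut fingers; the grasp point (between the pads) lies 19 mm behind it; z points along the fingers, y is the direction in which the jaws open and shut (so a half turn about z gives the same grasp; the last joint's range is limited). The gripper opens to 85 mm and grips with 20 to 120 N. Pads are 22 mm wide; open, the fingers measure 114 mm over their backs; the gripper's body (76 mm by 85 mm) begins 54 mm behind the grasp point. The pads swing forward as they close: fully open they stand 13 mm farther back than shut.
Start: joints at [-78.381, 8.623, 82.357, -0, 89.026, -7.678], TCP at [0.19, -0.543, 0.231] pointing down, gripper open.
Joint ranges: [-160.23, 160.23], [-39.13, 120.54], [6.94, 153.29], [-79.49, 259.48], [9.18, 160.14], [-161.06, 161.06]. Speed limits (degrees/s): [108.29, 108.29, 127.2, 172.46, 172.46, 172.46].

INTERFACE

Orientations are given as [roll, pitch, yaw] about the fixed x, y, z axes, in that order (R = Rz(yaw) Ry(pitch) Rx(roll)).
In Python, from plant import ctrl, readout, imaging gives the robot as it stands. Calls block until the motion is done:
- ctrl.move_ptp(position, orientation): joint-space move of the TCP to a pose.
- ctrl.move_straight(position, orientation=None, velocity=0.15, threshold=None): straight line of the TCP; orientation=None keeps the orientation; velocity is the mean speed in m/s. With threshold (N) it stops when the force on the tool has changed by that much, and returns True; else False.
- ctrl.movej(angles): joint-space move.
- ctrl.grip(opening): finger opening in m; the grip force is fixed at half the most; returns when the fingers have stopped.
- ctrl.sleep(seconds).
- ctrl.inverse_kinematics(position, orientation): joint angles nearest the present ones, or None.
- readout.observe(): the state.
- imaging.read_camera(name): name is "scene" or "side" or "wrist"; returns (picture, depth): 384x512x3 uint8, red, green, blue; 384x512 float32, m along the optical axis (not along the pixel's ray), 0 where there is no reading.
- imaging.camera_params(name): a dict with "fx", "fy", "cx", "cy" (pixels), "T" (4x4, takes a point from camera to world coordinates). Camera axes: x right, y down, z forward; pixel columns grow to the right and rows downward; lengths in m; the calibration is good to about 2 mm. A picture is of the moment at which its call begins: read the wrist's pose just before it. camera_params takes no time and is no camera call; for the wrist camera it gives the pose at the moment of the call.
A pose or a line that the arm cannot do raises ctrl.MotionError and nothing moves.
- ctrl.job_done(): hands the job in, once; it reports no verdict.
Trained networks look in the newest picture that a camera, given by its name, has taken for a name from the list of things; names that differ only in an ending like _2 or _b are one class to them, and where a whole thing is asked for, a point or a joint stands for the part that bears it (a point fixed in the world has none). Each returns a list of dicts, best first, with "confidence" (0 to 1); they miss things now and then, are a little off and sometimes report something else, mostly with a low value. They report only what shows in the picture. A call takes as long as a camera call. They do not tell look-alikes from the thing itself.
- imaging.silhouettes(target, camera): "mask" (384x512 bool, what is visible of it) and "extent" ([left, top, right, bottom] in pixels, round what is visible of it).
- imaging.spot_point(target, camera): "centre" ([row, column] in pixels: a listed point, or the origin of a listed thing).
The state is a dict: "clock": time; "q": joint angles; "qd": joint speeds; "joint_efforts": joint torques, N m; "eef_pos": TCP position; "ee_rot": TCP orientation; "force": force on the tool from outside, world axes, zero at the start; "wrist_torque": the same for the moment, N m; "grip_width": finger opening in m.
Only numpy, scipy, OpenCV 4.12 (cv2) and the standard library are available. Lean on these libraries where they do the work, as an engineer would, in place of code of your own. Each camera call takes 0.05 s, during which the arm holds its last target.

TASK

Put the inspected pack of asparagus that stands in the white tray back into its place in the packed row in the black crate: ease it down into the narrow gap in the middle of the row, so that it gently nudges its neighbours apart without crushing or tipping them. Leave it let go and standing upright on the crate's floor between its two neighbours, square with them, and do not disturb the other things on the bench.

Things in the scene. Friction and masses are not known exactly. Their poses are not given: they have to be found in the camera images.
- sample_center (a point): Inspected pack, standing in the white tray: rigid clear clamshell with green spears and paper sleeve, 160 mm long (x), 44 mm thick (y), 122 mm high, 0.2 to 0.35 kg, same either way round. Body 92 mm high; long lower and upper edges bevelled 6 mm inward over 12 mm of height (flat foot 32 mm wide). Point: its middle, 61 mm above the foot, 61 mm below the top.
- pack_a_center (a point): The pack next to the gap on the crate's +y side: shape, size and mass range of the inspected pack, standing in the row with the same rib. Point at its middle, 61 mm above its foot. It slides on the crate's floor (friction about 0.2) until the packs behind it are closed up.
- pack_b_center (a point): The same for the pack next to the gap on the crate's -y side. The clear gap between the bodies of pack_a and pack_b is 26 to 31 mm at the start, less than a pack's thickness; at roof level, between the bevels, it is 12 mm wider.
- crate_floor (a point): Middle of the black crate's inner floor, 5 mm above the bench; x across the row, y along it. Inside 176 mm (x) by 316 mm (y). Behind pack_a and pack_b stand two more packs each, not listed: three are 48 mm thick, one 32 mm, on either side. A side that still has room gives way at a few newtons, one that is closed up is rigid: feel which.
- crate: The black crate, fixed; origin under its middle on the bench, axes as crate_floor. Long walls 72 mm high, end walls and corners up to 114 mm. With all seven packs in, only 8 mm stays free in the whole row, so the inspected pack ends off the crate's middle, towards the side that holds the 32 mm pack.
- tray: White enamel tray with dark rim, 240 mm (x) by 330 mm (y), 34 mm high, floor 4 mm thick, fixed; origin under its middle.
- magnifier: Bystander: black hand magnifier lying in the tray, 160 mm long; origin under the middle of its lens (62 mm across), handle towards its -x.
- jar: Bystander: specimen jar, 56 mm across, 75 mm high; origin at the middle of its underside.
- stamp: Bystander: hand stamp, base 60 x 30 mm, 70 mm high with its turned knob; origin at the middle of its underside.
- sample_rib (a point): Grey closing rib on the middle of the inspected pack's roof, the place to grip from above: 70 mm long (x), 10 mm thick (y), 30 mm high. Point: the rib's middle, 15 mm above the roof, 107 mm above the foot. In the full row the next ribs leave about 34 mm free on either side: open the fingers only a little on letting go.
Not all that is in view belongs to the job. What is shaped like the part that bears sample_center but purple or yellow is not meant. Leave any orange or yellow look-alike of the part that bears pack_b_center alone.

How it is judged:
By the outcome, as a careful person would: the job done as asked, in the order asked, and still so for the second after the job is handed in, with the robot touching nothing.
It also fails if it takes over 64 s, if anything falls off the work surface, if the arm or the gripper's body presses on something with over 40 N, if the wrist force passes 120 N, or if a joint passes its speed limit or range.

## Working session

There is one attempt and no reset: what is moved stays moved. The work goes in short steps, each a Python script; the robot and the scene stay as the last script left them, time stands still between calls to the robot, and variables do not carry over. Pictures are saved under pics/ and viewed, and the job is handed in when it is done.

```bash
ls; mkdir -p pics
cat > h.py <<'E'
import numpy as np, cv2
from plant import ctrl, readout, imaging
def w(cam,r,c,d):
    p=imaging.camera_params(cam); x=(c-p["cx"])/p["fx"]*d; y=(r-p["cy"])/p["fy"]*d
    return (np.array(p["T"])@np.array([x,y,d,1]))[:3]
def cloud(cam,depth):
    p=imaging.camera_params(cam); r,c=np.mgrid[:384,:512]; 
    P=np.stack([(c-p["cx"])/p["fx"]*depth,(r-p["cy"])/p["fy"]*depth,depth],-1)
    T=np.array(p["T"]); return P@T[:3,:3].T+T[:3,3]
def save(n,img): cv2.imwrite("pics/"+n+".png",cv2.cvtColor(img,cv2.COLOR_RGB2BGR))
E
python3 - <<'E'
from h import *
np.set_printoptions(precision=4,suppress=True)
o=readout.observe(); print(o)
for cam in ["scene","side","wrist"]:
    im,d=imaging.read_camera(cam); save("a_"+cam,im); np.save("a_"+cam,d); 
    p=imaging.camera_params(cam); print(cam,p)
    C=cloud(cam,d)
    np.save("a_cloud_"+cam,C)
    if cam!="wrist" :
      for t in ["sample_center","pack_a_center","sample_rib","crate_floor","tray"]:
        for s in imaging.spot_point(t,cam)[:4]:
            r,c=map(lambda v:int(round(v)),s["centre"]); print(t,s["confidence"],s["centre"],C[min(r,383),min(c,511)])
print(readout.observe()["clock"])
E
```

```text
pics
{'clock': 0.0, 'q': array([-78.3829,   8.6493,  82.3923,  -0.0001,  89.0254,  -7.6766]), 'qd': array([-0.1024,  0.0851,  0.0065, -0.0094, -0.0926, -0.042 ]), 'joint_efforts': array([ -0.0021, -71.3066, -57.0878,  -0.0003,   0.0087,   0.    ]), 'eef_pos': array([ 0.1899, -0.5425,  0.2307]), 'ee_rot': array([-179.9336,   -0.0089,   19.2937]), 'force': array([-0.4798, -0.6177, -0.0966]), 'wrist_torque': array([-0.0779, -0.0033, -0.0173]), 'grip_width': 0.08583194041497673}
scene {'fx': 411.80221130305756, 'fy': 411.80221130305756, 'cx': 254.7342744489297, 'cy': 195.31069264885502, 'T': array([[ 0.5516,  0.6042, -0.5751,  1.2514],
       [ 0.834 , -0.4103,  0.3689, -0.3741],
       [-0.013 , -0.6831, -0.7302,  1.0286],
       [ 0.    ,  0.    ,  0.    ,  1.    ]])}
sample_center 0.76 [122.6, 322.0] [0.3373 0.5186 0.0815]
sample_center 0.75 [140.5, 251.1] [0.2846 0.2349 0.0952]
sample_center 0.64 [176.6, 303.7] [0.5358 0.2762 0.092 ]
pack_a_center 0.75 [241.2, 162.0] [ 0.5272 -0.2187  0.1087]
sample_rib 0.89 [132.0, 250.0] [0.271  0.2401 0.1198]
sample_rib 0.83 [113.6, 321.8] [0.3137
[... 519 characters left out ...]
8 0.3166 0.0967]
sample_center 0.66 [335.9, 165.5] [0.292  0.5517 0.0882]
pack_a_center 0.73 [165.9, 319.8] [ 0.4626 -0.1603  0.0978]
sample_rib 0.89 [318.6, 163.8] [0.3053 0.5433 0.1105]
sample_rib 0.82 [256.1, 296.9] [0.2353 0.2744 0.1195]
sample_rib 0.69 [212.3, 198.6] [0.5014 0.3071 0.1216]
crate_floor 0.44 [159.4, 332.7] [ 0.4776 -0.2675  0.0835]
tray 0.72 [241.4, 221.1] [0.4302 0.3038 0.0708]
wrist {'fx': 286.2133635232427, 'fy': 286.2133635232427, 'cx': 252.1868156161039, 'cy': 186.5477138227685, 'T': array([[ 0.3296, -0.9065, -0.2639,  0.2582],
       [-0.9441, -0.3162, -0.0928, -0.5189],
       [ 0.0006,  0.2797, -0.9601,  0.3742],
       [ 0.    ,  0.    ,  0.    ,  1.    ]])}
0.65
```

View pics/a_scene.png

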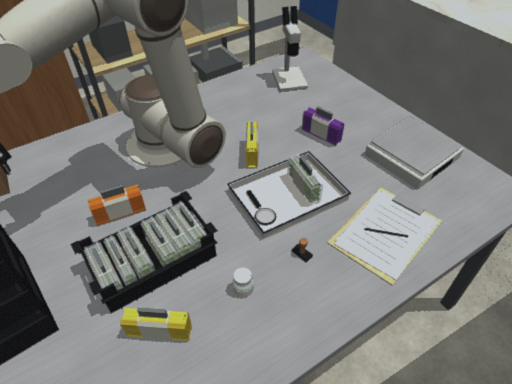

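View pics/a_side.png

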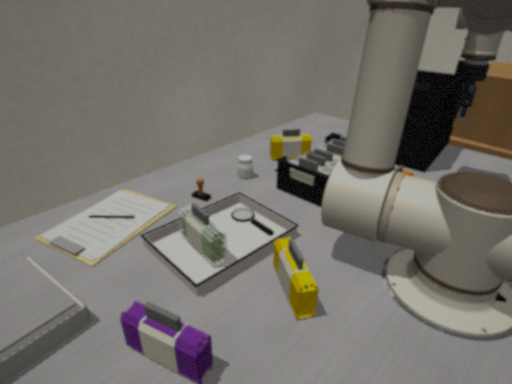

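View pics/a_wrist.png

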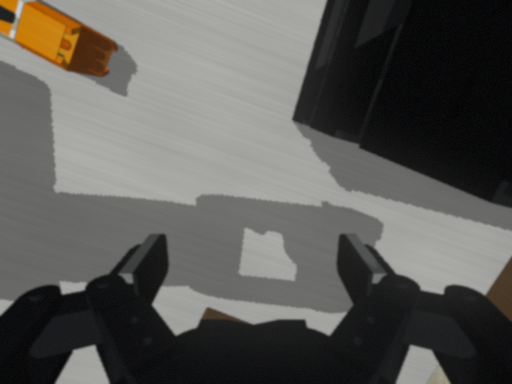

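The scene picture shows the sample (green) in the tray at about (176,304). The crate row is at about (245,150), three packs either side of the gap. The yellow, purple and orange look-alikes stand outside. I'll take rough positions from the depth cloud.

Run:
```python
import numpy as np,cv2
np.set_printoptions(precision=4,suppress=True)
C=np.load("a_cloud_scene.npy")
r,c=np.mgrid[:384,:512]
def rep(m,n):
    k,l,s,ce=cv2.connectedComponentsWithStats(m.astype(np.uint8))
    for i in range(1,k):
        if s[i,4]>15:
            P=C[l==i]; pts=P[:,:2].astype(np.float32)
            print(n,s[i],np.median(P,0),P.min(0),P.max(0),cv2.minAreaRect(pts*1000))
z=C[...,2]
box=(c>60)&(c<225)&(r>190)&(r<305)
rep((z>.112)&(z<.14)&box,"rib")
rep((z>.105)&(z<.14)&(c>280)&(c<330)&(r>140)&(r<210),"srib")
rep((z>.08)&(z<.105)&(c>280)&(c<330)&(r>140)&(r<210),"sroof")
```

```text
rib [100 191  11   4  29] [ 0.264  -0.2907  0.1186] [ 0.2553 -0.3011  0.1133] [ 0.2679 -0.2721  0.1221] ((264.0090026855469, -287.1351318359375), (28.515029907226562, 9.637632369995117), 68.04385375976562)
rib [180 191  11  11  50] [ 0.4164 -0.0882  0.1138] [ 0.3929 -0.098   0.112 ] [ 0.434  -0.0773  0.1167] ((413.20758056640625, -87.88758087158203), (41.131290435791016, 20.584054946899414), 1.654778003692627)
rib [179 206  15  18  92] [ 0.4915 -0.1244  0.1248] [ 0.452  -0.1283  0.1121] [ 0.522  -0.1177  0.1303] ((486.9841003417969, -123.0227279663086), (10.480717658996582, 70.03266143798828), 89.67838287353516)
rib [165 214  14  19  91] [ 0.4956 -0.1726  0.1249] [ 0.4544 -0.1769  0.1122] [ 0.5263 -0.1659  0.1305] ((490.325927734375, -171.22027587890625), (71.84455108642578, 10.69531536102295), 1.0615172386169434)
rib [150 221  13  21  93] [ 0.4961 -0.2206  0.1254] [ 0.4584 -0.2247  0.1121] [ 0.5286 -0.2144  0.1308] ((493.5145263671875, -219.57688903808594), (70.1889419555664, 9.724109649658203), 0.7787736058235168)
rib [204 222  13  13  70] [ 0.567  -0.0855  0.1139] [ 0.5452 -0.0968
[... 857 characters left out ...]
.87237548828125, -388.26361083984375), (71.6680908203125, 8.917112350463867), 0.5727254152297974)
rib [ 88 280  14  15 102] [ 0.5714 -0.4229  0.1144] [ 0.5475 -0.4339  0.112 ] [ 0.5903 -0.4122  0.1186] ((568.9757080078125, -423.3126220703125), (42.951351165771484, 21.557111740112305), 1.1805459260940552)
srib [299 156  13  19 104] [0.5148 0.2953 0.1205] [0.4761 0.2871 0.1055] [0.5467 0.3075 0.1286] ((511.24237060546875, 297.8201599121094), (11.481269836425781, 72.26990509033203), 81.6482162475586)
sroof [288 154  35  36 429] [0.5318 0.2885 0.094 ] [0.4281 0.2647 0.08  ] [0.5942 0.3284 0.1049] ((509.99334716796875, 295.8561706542969), (42.83538818359375, 165.8556365966797), 82.12432861328125)
```

Run:
```python
from h import *
np.set_printoptions(precision=4,suppress=True)
ctrl.move_ptp([0.50,-0.255,0.33],[180,0,0])
print(readout.observe()["clock"],readout.observe()["force"])
im,d=imaging.read_camera("wrist"); save("b_wrist",im); C=cloud("wrist",d); np.savez("b",C=C,im=im)
np.savez("b",C=C,im=im)
z=C[...,2]
k,l,s,ce=cv2.connectedComponentsWithStats(((z>.112)&(z<.14)).astype(np.uint8))
for i in range(1,k):
    if s[i,4]>60: P=C[l==i]; print(s[i],np.median(P,0),cv2.minAreaRect((P[:,:2]*1000).astype(np.float32)))
```

```text
2.25 [-0.1253  0.2475 -0.6929]
[379  91  23  35 634] [ 0.567  -0.4218  0.1144] ((565.5218505859375, -422.2496032714844), (39.84765625, 22.33590316772461), 0.6618381142616272)
[100  94  23  34 628] [ 0.5641 -0.085   0.1141] ((563.176513671875, -84.700439453125), (22.635284423828125, 38.8763542175293), 89.5288314819336)
[ 472  117   40  176 2458] [ 0.4654 -0.5563  0.1296] ((437.6002197265625, -558.213134765625), (235.34027099609375, 15.1318998336792), 1.4628759622573853)
[217 141  11  57 501] [ 0.4946 -0.219   0.127 ] ((491.7535400390625, -218.2704315185547), (69.82411193847656, 10.136170387268066), 0.6084180474281311)
[312 140  13  56 567] [ 0.4959 -0.3361  0.1269] ((493.4506530761719, -337.96923828125), (69.32711029052734, 10.63524055480957), 0.46285906434059143)
[349 141  16  56 648] [ 0.4936 -0.3843  0.1267] ((492.29107666015625, -386.8838806152344), (68.93045806884766, 10.681293487548828), 0.06397514790296555)
[178 143  14  56 575] [ 0.4916 -0.1719  0.1267] ((490.0689392089844, -170.3234100341797), (68.7034912109375, 10.404614448547363), 0.6002370119094849)
[276 144  10  56 499] [ 0.4903 -0.2903  0.1271] ((488.5267028808594, -290.99310302734375), (68.71420288085938, 10.2210111618042), 0.4440629780292511)
[138 146  18  56 640] [ 0.4884 -0.1246  0.1265] ((486.1905822753906, -122.07977294921875), (69.61541748046875, 10.493227005004883), 0.6473862528800964)
[367 209  19  29 463] [ 0.4155 -0.4229  0.1145] ((414.47528076171875, -423.32196044921875), (41.13579177856445, 22.250898361206055), 0.23163799941539764)
[118 212  20  28 453] [ 0.4122 -0.0865  0.1142] ((411.9635925292969, -86.14043426513672), (39.77824783325195, 22.367563247680664), 0.37516120076179504)
[236 311  47  13 343] [ 0.2662 -0.2564  0.1205] ((262.7955627441406, -265.40301513671875), (69.0157699584961, 11.291876792907715), 81.4863510131836)
```

View pics/b_wrist.png

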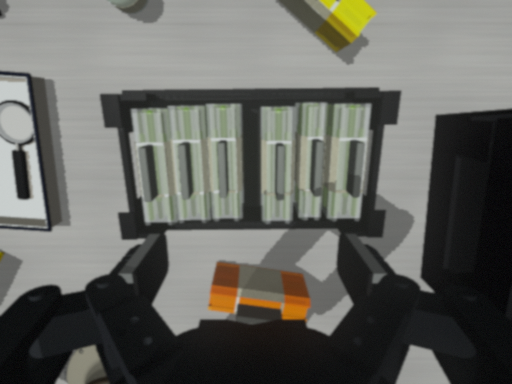

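The wrist view shows the row, with the gap at columns 243–262. The -y side's middle pack (column 313) looks narrow, so I'll check the roof widths and the sample. I'll also look from above the tray.

```bash
python3 - <<'E'
import numpy as np,cv2
np.set_printoptions(precision=4,suppress=True)
f=np.load("b.npz");C=f["C"];im=f["im"]
for x0 in(.42,.44,.55,.56):
    m=(abs(C[...,0]-x0)<.006)&(C[...,1]>-.43)&(C[...,1]<-.08)
    P=C[m]; b=np.round((P[:,1]+.43)/.002).astype(int)
    print(x0,[(round(-430+2*i),int(1000*np.median(P[b==i,2]))) for i in range(5,172) if (b==i).any()])
c=cv2.resize(im[85:240,95:405],None,fx=2.5,fy=2.5,interpolation=cv2.INTER_CUBIC)
cv2.imwrite("pics/b_crop.png",c[...,::-1])
E
python3 - <<'E'
from h import *
np.set_printoptions(precision=4,suppress=True)
ctrl.move_straight([0.50,-0.255,0.345])
ctrl.move_ptp([0.515,0.297,0.33],[180,0,-8])
print(readout.observe()["clock"],readout.observe()["force"])
im,d=imaging.read_camera("wrist"); save("c_wrist",im); C=cloud("wrist",d)
np.savez("c",C=C,im=im)
z=C[...,2]
k,l,s,ce=cv2.connectedComponentsWithStats(((z>.111)&(z<.14)).astype(np.uint8))
for i in range(1,k):
    if s[i,4]>60: P=C[l==i]; print(s[i],np.median(P,0),cv2.minAreaRect((P[:,:2]*1000).astype(np.float32)))
E
```

```text
0.42 [(-420, 114), (-418, 114), (-416, 114), (-414, 114), (-412, 98), (-410, 89), (-408, 93), (-406, 97), (-404, 97), (-402, 97), (-400, 97), (-398, 97), (-396, 97), (-394, 97), (-392, 97), (-390, 97), (-388, 97), (-386, 97), (-384, 97), (-382, 97), (-380, 97), (-378, 97), (-376, 97), (-374, 97), (-372, 97), (-370, 96), (-368, 93), (-366, 88), (-364, 70), (-354, 88), (-352, 90), (-350, 94), (-348, 97), (-346, 97), (-344, 96), (-342, 97), (-340, 97), (-338, 97), (-336, 97), (-334, 97), (-332, 96), (-330, 97), (-328, 95), (-326, 91), (-324, 87), (-322, 58), (-314, 86), (-312, 87), (-310, 92), (-308, 97), (-306, 96), (-304, 97), (-302, 97), (-300, 97), (-298, 97), (-296, 96), (-294, 97), (-292, 97), (-290, 97), (-288, 97), (-286, 97), (-284, 97), (-282, 97), (-280, 97), (-278, 97), (-276, 97), (-274, 93), (-272, 89), (-270, 60), (-268, 5), (-266, 5), (-264, 4), (-262, 6), (-260, 5), (-258, 5), (-256, 5), (-254, 5), (-252, 5), (-250, 5), (-248, 5), (-246, 5), (-244, 4), (-242, 44), (-240, 86), (-238, 91), (-236, 94), (-234, 97), (-232, 96), (-230, 97), (-228, 97), (-226, 97), (-224, 97),
[... 6157 characters left out ...]
, (-150, 94), (-148, 91), (-146, 85), (-144, 87), (-142, 91), (-140, 95), (-138, 96), (-136, 96), (-134, 97), (-132, 96), (-130, 97), (-128, 86), (-126, 96), (-124, 86), (-122, 86), (-120, 96), (-118, 97), (-116, 91), (-114, 86), (-112, 96), (-110, 86), (-108, 95), (-106, 95), (-104, 97), (-102, 94), (-100, 89), (-98, 86), (-96, 98), (-94, 113), (-92, 114), (-90, 113), (-88, 114)]
4.5417 [0.0895 0.096  0.342 ]
[247 140   8  56 435] [0.5123 0.2992 0.1262] ((509.87841796875, 299.3713073730469), (8.867871284484863, 69.54707336425781), 81.7341537475586)
[303 307  14  21 147] [0.2767 0.2446 0.1211] ((271.8326721191406, 245.4383087158203), (10.515544891357422, 26.13093376159668), 55.9606819152832)
```

View pics/b_crop.png

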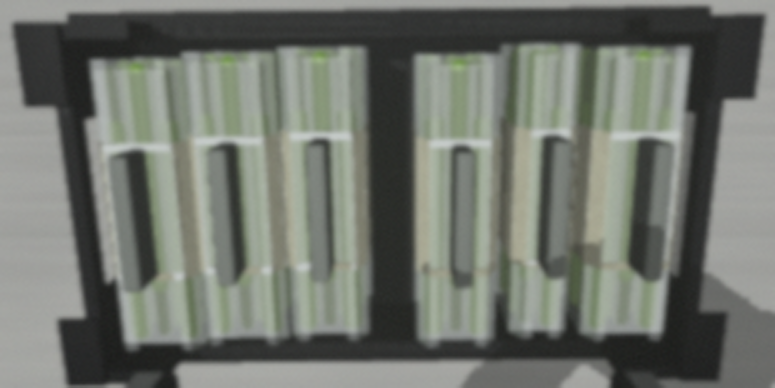

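View pics/c_wrist.png

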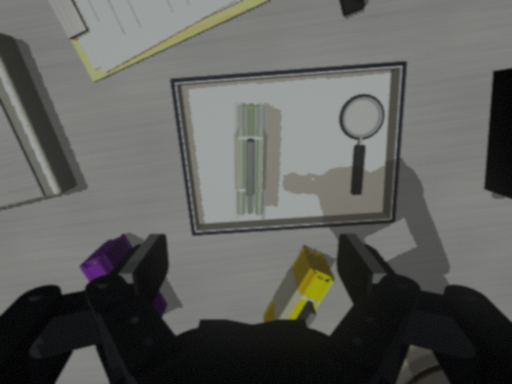

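The -y middle pack is the 32 mm one (roof 20 mm wide), so the -y side gives way and the sample should end near y≈-0.263. The gap between bodies is about 28 mm, centred at y=-0.255. Two cameras put the sample rib at (0.510, 0.299), yaw -8.2°. Now I'll grasp it.

Run:
```python
from h import *
np.set_printoptions(precision=4,suppress=True)
R=[180,0,-8.2]
ctrl.grip(0.05)
ctrl.move_straight([0.510,0.2985,0.16],R,velocity=0.25)
print(ctrl.move_straight([0.510,0.2985,0.100],R,velocity=0.08,threshold=6))
ctrl.grip(0.0)
o=readout.observe(); print(o["clock"],o["grip_width"],o["force"],o["eef_pos"])
ctrl.move_straight([0.510,0.2985,0.30],R,velocity=0.2)
o=readout.observe(); print(o["clock"],o["grip_width"],o["force"],o["wrist_torque"],o["eef_pos"])
im,d=imaging.read_camera("wrist"); save("d_wrist",im)
im,d=imaging.read_camera("scene"); save("d_scene",im)
```

```text
False
7.2083 0.008836101265216839 [-0.7991  0.1844  4.3079] [0.5101 0.2986 0.1003]
8.3583 0.008735253614475438 [-0.6191  0.2809 -3.2681] [-0.0097  0.0235  0.0319] [0.5097 0.2984 0.2986]
```

View pics/d_wrist.png

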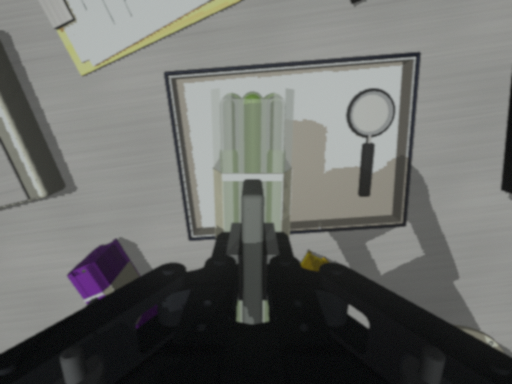

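View pics/d_scene.png

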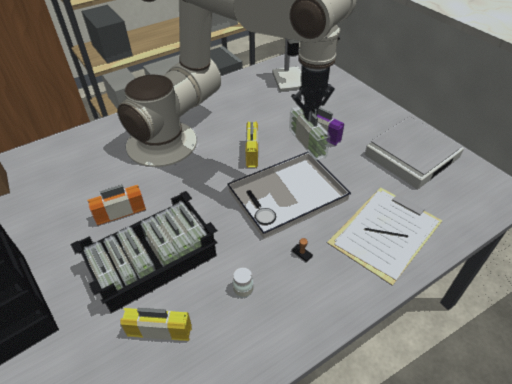

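The pack is held squarely by its rib and the tray stands empty except for the magnifier. I'll go over the gap.

```bash
python3 - <<'E'
from h import *
np.set_printoptions(precision=4,suppress=True)
R=[180,0,0.5]
ctrl.move_ptp([0.490,-0.255,0.30],R)
ctrl.move_straight([0.490,-0.255,0.215],R,velocity=0.15)
ctrl.sleep(0.3)
o=readout.observe(); print(o["clock"],o["grip_width"],o["force"],o["wrist_torque"],o["eef_pos"],o["ee_rot"])
im,d=imaging.read_camera("wrist"); save("e_wrist",im); C=cloud("wrist",d); np.savez("e",C=C,im=im)
im,d=imaging.read_camera("scene"); save("e_scene",im[150:350,50:300]); 
C2=cloud("scene",d); np.savez("e2",C=C2,im=im)
for n,C in(("w",C),("s",C2)):
  z=C[...,2]
  k,l,s,ce=cv2.connectedComponentsWithStats(((z>.112)&(z<.14)).astype(np.uint8))
  for i in range(1,k):
    if s[i,4]>60 : P=C[l==i]; print(n,s[i],np.median(P,0),cv2.minAreaRect((P[:,:2]*1000).astype(np.float32)))
  m=(abs(z-.207)<.012)&(C[...,1]<-.2)&(abs(C[...,0]-.49)<.12); P=C[m]
  print(n,"sample roof",m.sum(), np.median(P,0) if m.sum() else 0, cv2.minAreaRect((P[:,:2]*1000).astype(np.float32)) if m.sum() else 0)
E
python3 - <<'E'
import cv2
for n in("e_scene",):
    i=cv2.imread(f"pics/{n}.png");cv2.imwrite(f"pics/{n}2.png",cv2.resize(i,None,fx=3,fy=3,interpolation=2))
E
```

```text
11.475 0.008723774468281821 [-0.2434  0.7832 -2.561 ] [-0.0037  0.0133  0.0155] [ 0.4902 -0.2551  0.2156] [179.9676  -0.0428   0.4988]
w [  26   75   38   51 1408] [ 0.5636 -0.085   0.114 ] ((563.0407104492188, -84.51024627685547), (23.463668823242188, 39.432403564453125), 89.92875671386719)
w [ 439   74   37   51 1420] [ 0.567  -0.4211  0.1143] ((566.4949951171875, -421.80633544921875), (39.271339416503906, 23.79124641418457), 0.6046483516693115)
w [201 146  14  82 878] [ 0.496  -0.2177  0.127 ] ((491.8382263183594, -217.60281372070312), (69.9327392578125, 9.919397354125977), 0.23209860920906067)
w [ 337  146   23   81 1318] [ 0.4961 -0.3349  0.1267] ((493.33740234375, -337.3460998535156), (69.7926025390625, 10.76760482788086), 0.8415473699569702)
w [ 143  148   23   82 1324] [ 0.4925 -0.1724  0.1265] ((489.7412414550781, -169.99900817871094), (69.71186828613281, 10.644515991210938), 0.06132107228040695)
w [ 389  148   31   81 1569] [ 0.4948 -0.383   0.1263] ((491.926513671875, -386.6009826660156), (69.78490447998047, 11.08303451538086), 0.7896483540534973)
w [290 151  12  81 712] [
[... 2609 characters left out ...]
86791992188, -255.63096618652344), (43.485599517822266, 12.720527648925781), 86.82200622558594)
s [ 88 280  15  15 104] [ 0.5693 -0.4236  0.1142] ((567.84912109375, -421.95867919921875), (40.06340026855469, 23.730318069458008), 0.0017127759056165814)
s [  0 284  23  19 227] [ 0.4742 -0.6034  0.1256] ((472.2851257324219, -603.5243530273438), (37.52812576293945, 52.857418060302734), 5.833766937255859)
s [137 308  30   8 156] [ 0.7133 -0.3308  0.1208] ((712.3048706054688, -330.975341796875), (70.50639343261719, 12.505297660827637), 53.551753997802734)
s sample roof 654 [ 0.5438 -0.268   0.2079] ((486.4258117675781, -419.41815185546875), (376.0069580078125, 161.0601806640625), 88.19340515136719)
```

View pics/e_wrist.png

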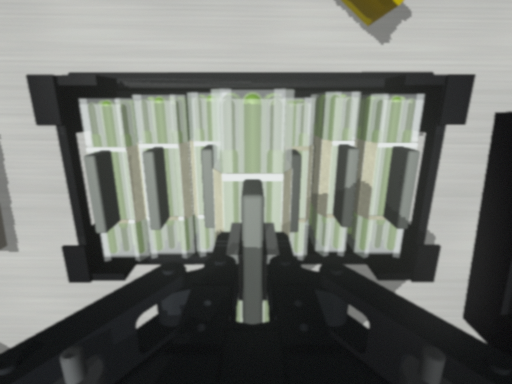

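View pics/e_scene2.png

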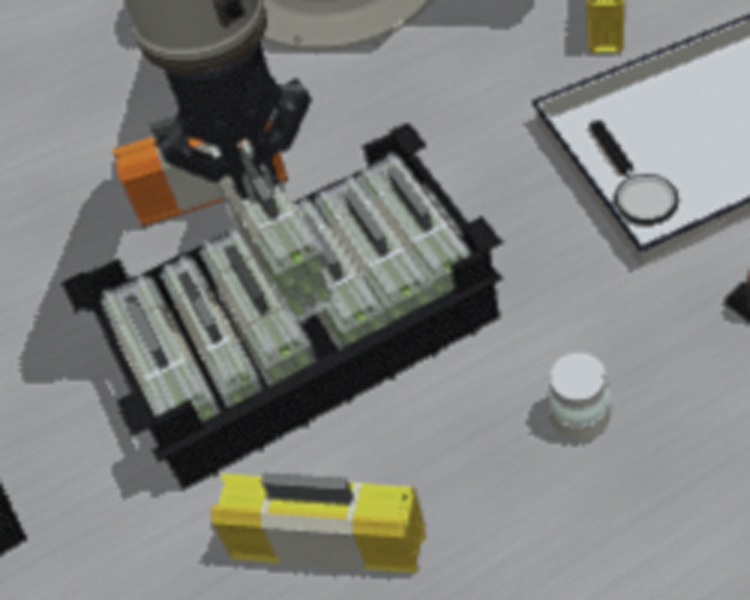

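The pack is centred over the gap. I'll lower it slowly and shift toward -y as the bevels engage, watching the forces.

Run:
```python
from h import *
np.set_printoptions(precision=3,suppress=True)
R=[180,0,0.5]
def st(t=""):
    o=readout.observe(); print(t,round(o["clock"],2),o["force"],o["wrist_torque"],o["eef_pos"]); return o
f0=st()["force"]
print(ctrl.move_straight([0.490,-0.255,0.192],R,velocity=0.06,threshold=6)); st()
print(ctrl.move_straight([0.490,-0.2555,0.186],R,velocity=0.03,threshold=6)); st()
y,z=-0.2555,0.186
for i in range(8):
    y-=0.001; z-=0.002
    s=ctrl.move_straight([0.490,y,z],R,velocity=0.02,threshold=10); o=st(i)
    if s or np.linalg.norm(o["force"]-f0)>20: print("stop",s);break
im,d=imaging.read_camera("wrist"); save("f_wrist",im); C=cloud("wrist",d); zz=C[...,2]
k,l,s,ce=cv2.connectedComponentsWithStats(((zz>.112)&(zz<.14)).astype(np.uint8))
for i in range(1,k):
    if s[i,4]>60 : P=C[l==i]; print(s[i],np.median(P,0),cv2.minAreaRect((P[:,:2]*1000).astype(np.float32)))
im,d=imaging.read_camera("scene"); save("f_scene",cv2.resize(im[150:350,50:300],None,fx=3,fy=3))
```

```text
11.57 [ 0.289 -0.336 -2.58 ] [-0.025  0.028  0.045] [ 0.49  -0.255  0.215]
False
 12.11 [ 0.585 -0.005 -2.091] [-0.    -0.029 -0.077] [ 0.49  -0.255  0.192]
False
 12.46 [ 0.531  0.175 -2.298] [-0.003  0.008 -0.02 ] [ 0.49  -0.255  0.186]
0 12.72 [-0.422  0.102 -1.985] [ 0.003 -0.007 -0.052] [ 0.49  -0.257  0.184]
1 12.97 [-0.288 -0.045 -2.329] [-0.028  0.065  0.008] [ 0.49  -0.258  0.182]
2 13.23 [ 0.481  1.017 -2.009] [-0.021  0.009 -0.009] [ 0.49  -0.259  0.18 ]
3 13.49 [ 0.498  0.736 -2.506] [0.021 0.003 0.061] [ 0.49  -0.26   0.178]
4 13.75 [ 1.148  0.356 -2.871] [ 0.01   0.07  -0.049] [ 0.49  -0.261  0.176]
5 14.01 [-0.136  0.697 -2.823] [ 0.002 -0.006 -0.005] [ 0.49  -0.262  0.174]
6 14.27 [-0.689  0.224 -3.074] [-0.016  0.029 -0.03 ] [ 0.49  -0.263  0.172]
7 14.53 [-1.138 -0.2   -2.064] [ 0.004 -0.023  0.029] [ 0.49  -0.264  0.17 ]
[ 467   66   45   63 2170] [ 0.567 -0.421  0.115] ((566.7620849609375, -421.6956481933594), (39.66700744628906, 24.013629913330078), 0.9564641714096069)
[  0  92  10  38 200] [ 0.552 -0.095  0.114] ((555.5823364257812, -95.13587951660156), (5.85983
[... 569 characters left out ...]
294982910156, -170.0847625732422), (70.01889038085938, 10.757163047790527), 0.7664658427238464)
[ 302  161   23   98 1698] [ 0.492 -0.305  0.127] ((488.5723571777344, -306.9296875), (69.3522720336914, 10.509065628051758), 0.26260673999786377)
[  33  162   44   98 2600] [ 0.49  -0.126  0.126] ((486.2442321777344, -121.89790344238281), (70.0655746459961, 11.310676574707031), 0.5155075788497925)
[  14  271   39   44 1230] [ 0.413 -0.087  0.114] ((412.25958251953125, -85.66583251953125), (39.94991683959961, 23.9730224609375), 0.29861515760421753)
[ 430  271   37   44 1242] [ 0.416 -0.422  0.115] ((414.8582763671875, -422.7603454589844), (40.85576248168945, 23.684776306152344), 1.147855281829834)
```

View pics/f_wrist.png

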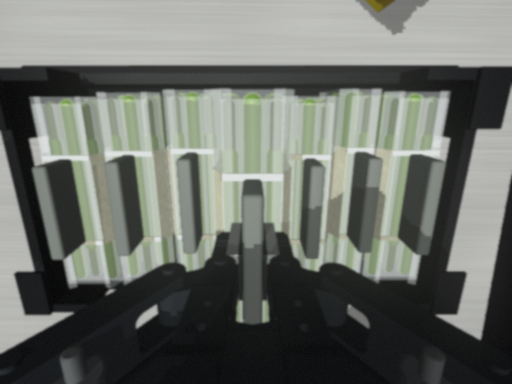

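View pics/f_scene.png

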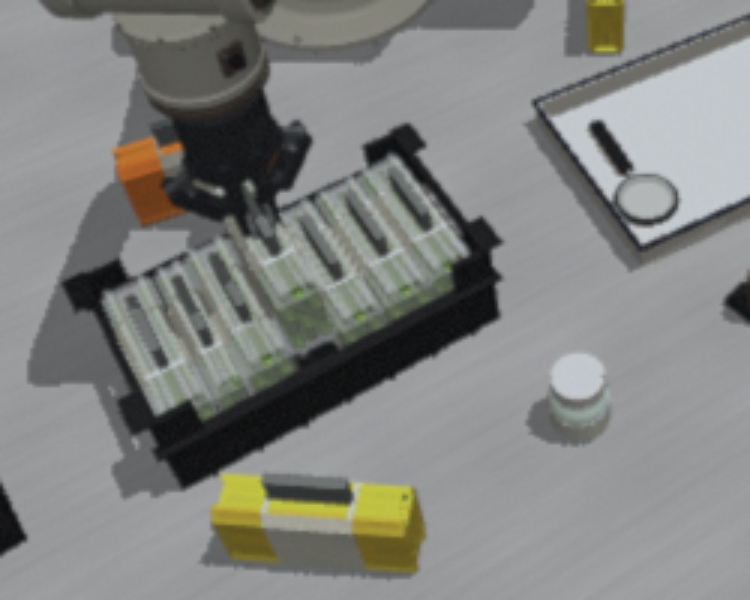

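The neighbour b (rib now at y=-0.307) and the narrow pack slid upright, a is unmoved and the forces are tiny. I'll carry on straight down.

Run:
```python
from h import *
np.set_printoptions(precision=3,suppress=True)
R=[180,0,0.5]
def st(t=""):
    o=readout.observe(); print(t,round(o["clock"],2),o["force"],o["wrist_torque"],o["eef_pos"]); return o
y=-.2638
for z in (.155,.14,.125,.112,.106):
    s=ctrl.move_straight([0.490,y,z],R,velocity=0.03,threshold=10); o=st(s)
    if s: break
if not s:
    print(ctrl.move_straight([0.490,y,.1003],R,velocity=0.01,threshold=5)); st()
im,d=imaging.read_camera("wrist"); save("g_wrist",im); C=cloud("wrist",d); zz=C[...,2]
k,l,s,ce=cv2.connectedComponentsWithStats(((zz>.112)&(zz<.14)).astype(np.uint8))
for i in range(1,k):
    if s[i,4]>60 : P=C[l==i]; print(s[i],np.median(P,0),cv2.minAreaRect((P[:,:2]*1000).astype(np.float32)))
im,d=imaging.read_camera("scene"); save("g_scene",cv2.resize(im[150:350,50:300],None,fx=3,fy=3))
```

```text
False 15.28 [ 0.232  0.466 -2.629] [0.163 0.014 0.06 ] [ 0.49  -0.264  0.155]
False 15.93 [-0.122  0.415 -3.152] [ 0.145  0.026 -0.018] [ 0.49  -0.264  0.14 ]
False 16.57 [ 0.274  1.411 -2.522] [0.15  0.099 0.02 ] [ 0.49  -0.264  0.125]
False 17.16 [ 1.059  1.327 -3.352] [ 0.073  0.008 -0.008] [ 0.49  -0.264  0.112]
False 17.51 [-0.285 -1.727 -2.72 ] [ 0.034 -0.018  0.015] [ 0.49  -0.264  0.106]
True
 17.99 [0.461 0.344 5.869] [ 0.014  0.    -0.02 ] [ 0.49  -0.264  0.101]
[ 395  179   59  132 4760] [ 0.502 -0.341  0.126] ((496.9935607910156, -344.99737548828125), (63.437583923339844, 11.236595153808594), 0.6003117561340332)
[ 136  180   39   93 2626] [ 0.51  -0.22   0.127] ((505.4095764160156, -217.85389709472656), (43.698448181152344, 10.348748207092285), 1.0454972982406616)
[  25  183   65  140 5325] [ 0.496 -0.174  0.126] ((490.86083984375, -169.8343505859375), (68.47266387939453, 11.56278133392334), 0.4780654013156891)
[ 469  182   43  143 3984] [ 0.486 -0.382  0.121] ((492.04522705078125, -384.8406982421875), (70.197998046875, 10.786827087402344), 2.456430435180664)
[ 212  185   82  139 4587] [ 0.499 -0.264  0.127] ((491.614501953125, -261.4279479980469), (34.40775680541992, 66.13886260986328), 72.40628814697266)
[ 327  189   37   82 2253] [ 0.508 -0.305  0.127] ((503.29754638671875, -307.0513916015625), (40.13286590576172, 10.455573081970215), 0.841934323310852)
[150 305   8  13  70] [ 0.465 -0.216  0.127] ((464.0963439941406, -215.31826782226562), (3.7990190982818604, 8.382153511047363), 72.87123107910156)
```

View pics/g_wrist.png

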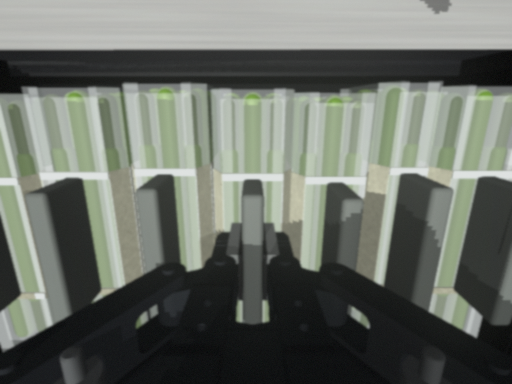

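View pics/g_scene.png

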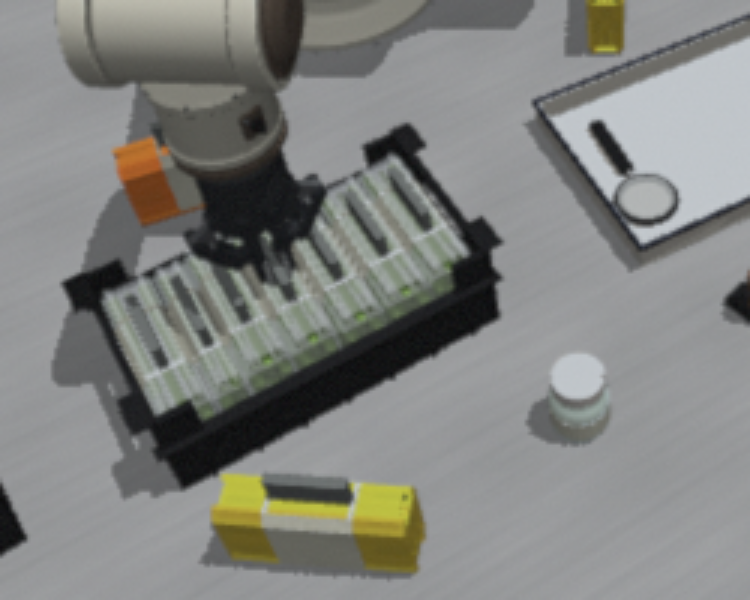

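The pack is on the floor and level with its neighbours. I'll open a little, withdraw, and check.

Run:
```python
from h import *
np.set_printoptions(precision=3,suppress=True)
R=[180,0,0.5]
def st(t=""):
    o=readout.observe(); print(t,round(o["clock"],2),o["force"],o["wrist_torque"],o["eef_pos"],o["grip_width"]); return o
ctrl.grip(0.022); o=st()
p=o["eef_pos"]
print(ctrl.move_straight([p[0],p[1],.15],R,velocity=0.05,threshold=8)); st()
print(ctrl.move_straight([p[0],p[1],.33],R,velocity=0.2)); st()
ctrl.sleep(.3)
im,d=imaging.read_camera("wrist"); save("i_wrist",im); C=cloud("wrist",d); zz=C[...,2]
k,l,s,ce=cv2.connectedComponentsWithStats(((zz>.112)&(zz<.14)).astype(np.uint8))
for i in range(1,k):
    if s[i,4]>60 : P=C[l==i]; print(s[i],np.median(P,0),P[:,2].max(),cv2.minAreaRect((P[:,:2]*1000).astype(np.float32)))
for x0 in(.43,.55):
  for y0 in np.array([-.1225,-.1705,-.2185,-.264,-.307,-.345,-.3868]):
    m=(abs(C[...,0]-x0)<.015)&(abs(C[...,1]-y0)<.008); print(x0,y0,np.median(zz[m]).round(4))
im,d=imaging.read_camera("scene"); save("i_scene",im)
```

```text
18.38 [ 0.267 -0.537  0.732] [-0.047 -0.025 -0.023] [ 0.49  -0.263  0.101] 0.021908885165176452
False
 19.51 [ 0.155 -0.6    0.497] [ 0.003  0.036 -0.031] [ 0.489 -0.263  0.15 ] 0.021867668543243485
False
 20.56 [-0.427 -0.154 -0.194] [ 0.021 -0.034  0.03 ] [ 0.489 -0.263  0.329] 0.02211817316117309
[ 93  83  23  35 653] [ 0.564 -0.085  0.114] 0.11657076266789596 ((563.6672973632812, -84.3965835571289), (39.22526550292969, 23.206703186035156), 0.4221777021884918)
[374  83  23  35 657] [ 0.567 -0.421  0.115] 0.1168507836537298 ((566.2867431640625, -422.0943908691406), (39.19346618652344, 22.076005935668945), 0.5269193649291992)
[ 457  111   55  219 3025] [ 0.436 -0.559  0.129] 0.13999271491362347 ((405.05029296875, -562.7195434570312), (300.3973693847656, 13.18101692199707), 3.3996708393096924)
[211 133  11  57 524] [ 0.494 -0.219  0.127] 0.12961553461068542 ((491.85003662109375, -218.21371459960938), (69.81875610351562, 10.211458206176758), 0.6839216351509094)
[312 132  14  57 582] [ 0.495 -0.344  0.127] 0.12928594336206428 ((493.9534912109375, -345.6737060546875), (68.81011199951172
[... 1111 characters left out ...]
455139160156, -85.90241241455078), (39.51576614379883, 22.82941436767578), 0.5199945569038391)
[505 287   7  36 135] [ 0.281 -0.633  0.127] 0.13830574840609683 ((292.1746520996094, -630.0123291015625), (50.90391159057617, 10.403607368469238), 12.32242488861084)
[229 306  48  15 466] [ 0.265 -0.265  0.121] 0.124613714574626 ((262.7426452636719, -265.8143005371094), (69.85502624511719, 12.124824523925781), 81.61943817138672)
0.43 -0.1225 0.0974
0.43 -0.1705 0.0975
0.43 -0.2185 0.0975
0.43 -0.264 0.0975
0.43 -0.307 0.0975
0.43 -0.345 0.0976
0.43 -0.3868 0.0977
0.55 -0.1225 0.0971
0.55 -0.1705 0.0973
0.55 -0.2185 0.0975
0.55 -0.264 0.4726
0.55 -0.307 0.0975
0.55 -0.345 0.0976
0.55 -0.3868 0.0977
```

View pics/i_wrist.png

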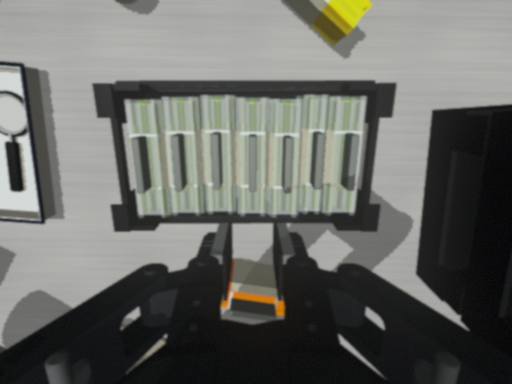

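View pics/i_scene.png

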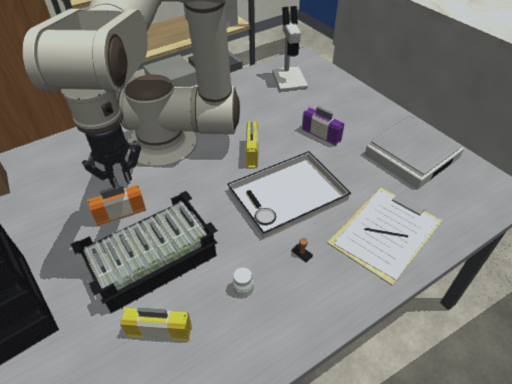

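All seven packs stand level and in line at columns 131–360. The one odd reading (0.4726 m at (0.55, -0.264)) comes from zero-depth pixels, which map to the camera's own centre. Handing in.

```bash
python3 -c "
from plant import ctrl,readout
ctrl.job_done(); print(readout.observe()['clock'])"
```

```text
the job is handed in; nothing more can be done
the job is handed in; nothing more can be done
```

The inspected pack is back in its place in the crate row: let go, upright on the floor and square between its two neighbours. I handed the job in after about 21 s of the 64 s allowed. No verdict is reported.

**How it went in:** I gripped the pack by its rib and centred it over the 28 mm gap. The narrow 32 mm pack stands on the -y side, so that side had the room. I eased the pack down while shifting it about 9 mm toward -y. Sideways forces stayed below 2 N, and it touched the floor with a rise of about 8 N. I then opened the fingers only to 22 mm and lifted clear.

**Last checks:**
- **Position:** the pack's rib is at (0.490, -0.264), turned 0.5° like its neighbours. The neighbouring ribs are at y = -0.218 and -0.308, 44 to 45 mm away on each side.
- **Height:** all seven roofs measure 0.097 to 0.098 m and all the rib tops match, so nothing is tilted. One roof reading, at the inspected pack's +x end, came out as 0.47 m. I put that down to missing depth pixels and did not measure it again; the same pack's other end read 0.0975 m.
- **Surroundings:** in the last pictures the tray, magnifier, jar, stamp and look-alike packs appear undisturbed. I judged that by eye and did not measure it.

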